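Index the sample carousel and hang the last basket

TASK

Turn the sample carousel by the knob on its top until its one empty hook has clicked home over the pointed tongue of its base, and let go of the knob. Then hang the loose basket by its wire handle on that hook, so that it hangs free and upright there with the hook still over the tongue. Do not tip the basket over, and leave the spray bottle, the lens and the metal sample holder where they stand.

Things in the scene. Friction and masses are not known exactly. Their poses are not given: they have to be found in the camera images.
- stand: fixed grey base disc, 210 mm across, 12 mm thick. Origin on the carousel's vertical axis, on the table; -x points along its pointed tongue (22 mm wide, 10 mm high, tip 196 mm from the axis), the loading position. A block at +x, 42 mm high, holds a sprung roller: a detent grips with 0.3 N m and needs 0.2 N m to enter.
- turret: 40 mm mast, five hooks 72 degrees apart. Origin on the axis at table height; -x points along the empty hook. The others carry baskets like the loose one, not removable, up to 206 mm high. It turns endlessly either way, a detent every 72 degrees, one over the tongue: within 6 degrees it snaps in, elsewhere stays put or is pushed off. It starts between clicks, empty hook 160 to 180 degrees away.
- knob (a point): black bar knob on top of the mast, 56 mm long, 14 mm thick, 36 mm high, top 272 mm over the table, on a flange 56 mm across whose top is at 236 mm. The point is the middle of the bar, on the axis, 254 mm over the table; the bar lies along the turret's x axis (the line of the empty hook).
- empty_hook (a point): level steel arm, 8 mm thick, centre line 165 mm over the table, dipping 6 mm in a shallow saddle 118 to 134 mm from the axis, then rising to its end 150 mm from the axis, top 179 mm over the table. The point is the middle of the saddle, 126 mm from the axis, 163 mm over the table, on top of the bar; -x points outwards along the hook.
- mark (a point): point on top of the stand's tongue, 126 mm from the axis, 10 mm over the table: straight below the empty hook's saddle when it is at the loading position.
- basket: loose open steel box 50 (x) by 60 (y) by 45 mm high, walls 3 mm, 0.11 to 0.22 kg. Origin under its centre, z up. Its 6 mm wire handle stands in the plane x=0: legs at y = -28.5 and 28.5 mm up to 100 mm, top wire rising to 108 mm in the middle, a black tab on it. The hook passes along x through the 52 mm open between rim and handle.
- handle (a point): middle of the top wire of the loose basket's handle (wire centre line), 108 mm above its underside; when hung it rests about 3 mm over the point of the empty hook.
- tab (a point): on the black lifting tab above the handle: 20 mm along x, 8 mm thick along y, from 110 to 148 mm above the basket's underside; the point is on its centre line, 138 mm above the underside.
- spray: bystander: clear spray bottle, 44 mm across, 140 mm high, standing; origin under its centre
- lens: bystander: black objective lens, 38 mm across, 42 mm high, standing; origin under its centre
- holder: bystander: small metal sample holder block, 45 by 36 mm, 34 mm high; origin under its centre

How it is judged:
By the outcome, as a careful person would: the job done as asked, in the order asked, and still so for the second after the job is handed in, with the robot touching nothing.
It also fails if it takes over 72 s, if anything falls off the work surface, if the arm or the gripper's body presses on something with over 40 N, if the wrist force passes 120 N, or if a joint passes its speed limit or range.

ROBOT

A 6-joint arm with a two-finger parallel gripper is mounted at the origin on the work surface. World frame = base frame: x ahead of the robot, y to its left, z up, the work surface at z = 0. Lengths are in m, angles in rad, forces in N, time in s.
With the tool pointing down it reaches from about 0.225 to 0.875 m from the base axis. Payload 3.4 kg.
Tool frame: the origin (TCP) lies where the fingers leave the gripper's body, on its centre line; the fingertips stand 73 mm ahead of it and the grasp point (between the pads) lies 54 mm ahead of it (manip.pinch_z is the distance from the TCP to the grasp point, in m); z points along the fingers, y is the line along which they close (so a half turn about z gives the same grasp; the last joint's range is limited). The gripper opens to 85 mm and grips with 20 to 120 N. Pads are 22 mm wide; open, the fingers measure 114 mm over their backs; the gripper's body (76 mm by 85 mm) begins 54 mm behind the grasp point. The pads swing forward as they close: fully open they stand 13 mm farther back than shut.
Start: joints at [1.161, 0.276, 1.505, -0, 1.361, -0.121], TCP at [0.164, 0.551, 0.304] pointing down, gripper open.
Joint ranges: [-2.89, 2.89], [-0.75, 2.08], [0.22, 2.7], [-1.18, 4.32], [0.11, 2.71], [-2.7, 2.7]. Speed limits (rad/s): [2.57, 2.57, 3.14, 3.14, 3.14, 3.14].

INTERFACE

Orientations are given as a unit quaternion [w, x, y, z].
In Python, from rig import readout, imaging, manip gives the robot as it stands. The module is installed in compiled form; this text tells all that it offers.
- The arm moves only by the tool servo_tool, never from a script. Its argument "moves" is a list of rows, each an object with "dp": the shift along the tool's x, y, z in units of 0.2 m (1.0 is 0.2 m), a list of three; "delta_rot": the turn, a rotation vector about the tool's x, y, z in units of 0.1 rad (1.0 is 0.1 rad), a list of three; "fingers": the opening, from 0 (shut) to 1 (fully open). In form: [{"dp": [dx, dy, dz], "delta_rot": [wx, wy, wz], "fingers": fingers}, ...]. A call has 1 to 5 rows; each row shifts and turns the commanded pose from where the row before left it, along the tool's axes as they then stand; what a row does not reach is not made up. A row lasts 1/10 s, in which the tool goes at most 50 mm and 8.59 degrees, less where a joint would pass 70% of its speed; a pose out of reach is approached as far as the arm can. A call with a number of a shift or a turn outside -1 to 1 is refused whole. A call with a gripper value outside its range is refused whole. The fingers move at their own pace and stop on an object; "force" is the grip in N (left out, the last holds). Time passes only in rows, so rows that do not move let the fingers close. It gives the time, the measured TCP pose, the force, the opening and the grip force at its end, in the units of the state.
- readout.get_state(): the state, without advancing time (a new reading comes with each control period).
- imaging.get_image(name): name is "scene" or "top"; returns (picture, depth): 384x512x3 uint8, red, green, blue; 384x512 float32, m along the optical axis (not along the pixel's ray), 0 where there is no reading.
- imaging.calibration(name): a dict with "intrinsics" (3x3 intrinsics, pixels), "R" (3x3) and "t" (3): a world point X has camera coordinates R X + t. Camera axes: x right, y down, z forward; pixel columns grow to the right and rows downward; lengths in m; the calibration is good to about 2 mm. A picture is of the moment at which its call begins. calibration takes no time and is no camera call.
- manip.sign_off(): hands the job in; it is judged then, once.
The state is a dict: "clock": time; "qpos": joint angles; "qd": joint speeds; "effort": joint torques, N m; "position": TCP position; "ee_rot": TCP orientation; "contact_force": force on the tool from outside, world axes, zero at the start; "moment": the same for the moment, N m; "width": finger opening in m; "gripper_force": force on a finger pad.
Only numpy, scipy, OpenCV 4.12 (cv2) and the standard library are available. Lean on these libraries where they do the work, as an engineer would, in place of code of your own. Each camera call takes 0.05 s, during which the arm holds its last target. There are 200 camera calls.

## Working session

There is one attempt and no reset: what is moved stays moved. The work goes in short steps, Python scripts to look and compute and a tool call to move; the robot and the scene stay as the last step left them, time stands still between calls to the robot, and variables do not carry over. Pictures are saved under pics/ and viewed, at most 10 in all, crops included, and the job is handed in when it is done.

Besides the shell and the picture viewer there is one more tool, called after "Emit:" in YAML: its name, and indented under it one key for each argument. servo_tool: Moves the arm, as the interface text tells. Its arguments: {"type":"object","properties":{"moves":{"type":"array"},"force":{"type":"number"}},"required":["moves"]}

```bash
mkdir -p pics; python3 - <<'E'
from rig import readout, imaging, manip
import cv2, numpy as np
ims=[]
for n in("scene","top"):
    p,d=imaging.get_image(n); c=imaging.calibration(n)
    np.savez(f"{n}0.npz",p=p,d=d,**c)
    cv2.imwrite(f"pics/{n}0.png",cv2.resize(p[:,:,::-1],(800,600),interpolation=cv2.INTER_CUBIC))
    print(n,c["intrinsics"][0],c["intrinsics"][1],"\n",c["R"],-c["R"].T@c["t"])
print(readout.get_state())
E
```

```text
scene [370.0452529    0.         250.86973247] [  0.         370.0452529  187.80144607] 
 [[-0.50695306  0.86171432 -0.02114304]
 [ 0.55415262  0.30702808 -0.77372387]
 [-0.66023743 -0.40395816 -0.63317007]] [1.05286347 0.38290552 0.65462126]
top [455.42639268   0.         252.31528695] [  0.         455.42639268 203.6516309 ] 
 [[-0.01578238 -0.999833   -0.0092138 ]
 [-0.99817019  0.01629275 -0.05823073]
 [ 0.05837112  0.00827792 -0.99826063]] [0.48849614 0.07166758 1.27807917]
{'clock': 0.1, 'qpos': array([ 1.16100999e+00,  2.76543987e-01,  1.50601393e+00,  1.11896566e-05,
        1.36071697e+00, -1.20963121e-01]), 'qd': array([-1.14078036e-05, -2.33853904e-03, -3.61481408e-03,  3.32035719e-04,
       -6.06515175e-04,  3.79294029e-04]), 'effort': array([ 2.06257835e-03, -4.17701554e+01, -2.46404082e+01, -1.23190157e-04,
        5.82029883e-03, -7.05692997e-06]), 'position': array([0.16361234, 0.55085855, 0.30311619]), 'ee_rot': array([-2.25879661e-04,  1.43911293e-01,  9.89590234e-01, -8.10237610e-04]), 'contact_force': array([ 0.288597  , -0.03117749, -0.04139871]), 'moment': array([ 0.02620747, -0.00238922, -0.0133441 ]), 'gripper_force': 0.0, 'width': 0.0853747266141386}
```

View pics/scene0.png

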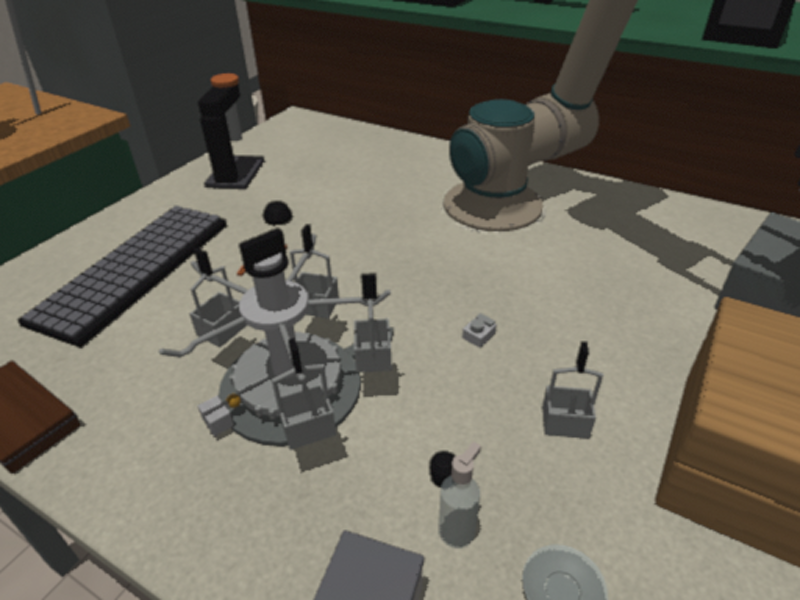

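View pics/top0.png

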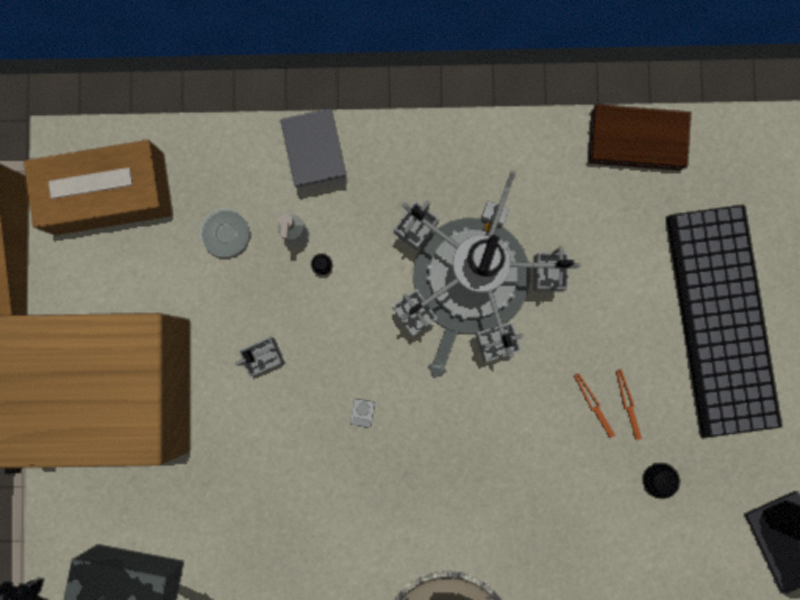

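The scene view shows the carousel with its empty hook's end at about (165,352), the loose basket at (570,410), and the spray and lens near (455,490). The top view (x is up, y is left) shows the hook end at (512,175), the tongue tip at (437,370) and the basket at (262,357), with its tab near (245,357).

```bash
cat > h.py <<'E'
import numpy as np, cv2
def cloud(p,d,c):
    K=c["intrinsics"]; v,u=np.mgrid[:384,:512]
    X=np.stack([(u-K[0,2])/K[0,0]*d,(v-K[1,2])/K[1,1]*d,d],-1)
    return (X-c["t"])@c["R"]
def ray(n,u,v,z):
    from rig import imaging
    c=imaging.calibration(n);K=c["intrinsics"]
    o=-c["R"].T@c["t"]; r=c["R"].T@np.linalg.solve(K,[u,v,1]); return o+r*(z-o[2])/r[2]
E
python3 - <<'E'
import numpy as np,cv2
from h import *
for n in("top","scene"):
    f=np.load(n+"0.npz"); P=cloud(f["p"],f["d"],f); ok=f["d"]>0
    g=f["p"].max(2)
    z=P[...,2]
    car=(abs(P[...,0]-0.6)<.25)&(abs(P[...,1]-0.02)<.25)&ok
    if n=="top": print("table z",np.median(z[ok&(z<.03)]), "rough axis",ray("top",300,170,.2))
    def rep(name,m):
        q=P[m]
        if len(q)<3: print(name,len(q));return
        r=cv2.minAreaRect(q[:,:2].astype(np.float32)*1000)
        w=np.linalg.eigh(np.cov(q[:,:2].T))[1][:,1]
        print(n,name,len(q),"mean",q.mean(0).round(4),"rect",np.round(r[0],1),np.round(r[1],1),"axis deg",np.degrees(np.arctan2(w[1],w[0])).round(1))
    rep("knob",car&(z>.262)&(z<.28))
    rep("flange",car&(z>.23)&(z<.242))
    rep("arms",car&(z>.155)&(z<.185)&(g>90))
    rep("base",car&(z>.006)&(z<.016))
    bs=(abs(P[...,0]-0.42)<.1)&(abs(P[...,1]-0.37)<.1)&ok
    rep("tab",bs&(z>.12)&(z<.16)); rep("rim",bs&(z>.035)&(z<.055)); rep("wire",bs&(z>.09)&(z<.113)); 
    q=P[car&(z>.155)&(z<.19)]; 
    np.save(n+"arms.npy",q)
E
```

```text
table z -0.00035704142128162585 rough axis [ 0.62987509 -0.03410283  0.2       ]
top knob 162 mean [ 0.6376 -0.0555  0.2716] rect [638.2 -56. ] [13.8 56.1] axis deg 159.9
top flange 210 mean [ 0.6365 -0.0545  0.2374] rect [636.6 -55.5] [54.2 52.2] axis deg 68.7
top arms 1076 mean [ 0.6344 -0.0525  0.1699] rect [637.2 -70.7] [275.2 290.5] axis deg -158.1
top base 2058 mean [ 0.612  -0.0311  0.011 ] rect [600.4  19.8] [498.4 499.4] axis deg 168.0
top tab 548 mean [0.4315 0.4392 0.1437] rect [425.2 390.8] [159.1 188. ] axis deg 159.4
top rim 238 mean [0.4481 0.4007 0.0448] rect [426.  365.6] [187.1 170.8] axis deg 127.6
top wire 213 mean [0.4438 0.419  0.1035] rect [421.6 373.2] [161.8 186. ] axis deg 135.1
scene knob 246 mean [ 0.6405 -0.0522  0.2693] rect [638.1 -54.2] [15.1 55.4] axis deg 158.9
scene flange 212 mean [ 0.6479 -0.0416  0.2365] rect [645.3 -45.2] [33.1 54.8] axis deg 147.5
scene arms 1398 mean [ 0.6462 -0.052   0.1696] rect [625.5 -57.3] [275.5 290.1] axis deg 119.5
scene base 1521 mean [ 0.6546 -0.0099  0.0124] rect [646.1  40.9] [438.3 387.8] axis deg 134.9
scene tab 333 mean [0.4554 0.409  0.1422] rect [427.1 381.3] [139.4 184.6] axis deg 129.4
scene rim 324 mean [0.4794 0.3518 0.0432] rect [430.6 365.3] [178.7 168.8] axis deg 117.4
scene wire 168 mean [0.4784 0.3647 0.1048] rect [424.9 373.5] [159.7 181. ] axis deg 119.7
```

```bash
python3 - <<'E'
import numpy as np,cv2
from h import *
C=np.array([.638,-.0555])
b=ray("top",168,228,.045)[:2]; print("basket rough",b)
print("hold",ray("top",362*.64,412*.64,.034)[:2],"lens",ray("top",320*.64,264*.64,.042)[:2],"spray",ray("top",290*.64,228*.64,.12)[:2])
for n in("top","scene"):
    f=np.load(n+"0.npz"); P=cloud(f["p"],f["d"],f); ok=f["d"]>0; z=P[...,2]
    r=np.hypot(*np.moveaxis(P[...,:2]-C,-1,0)); a=np.degrees(np.arctan2(P[...,1]-C[1],P[...,0]-C[0]))
    m=ok&(z>.005)&(z<.016)&(r>.115)&(r<.185)
    q=P[m]; aa=a[m]; h=np.histogram(aa,bins=72,range=(-180,180)); k=h[0].argmax(); a0=h[1][k]
    s=m&(abs(a-a0)<20); q=P[s][:,:2]; rect=cv2.minAreaRect((q*1000).astype(np.float32))
    w=np.linalg.eigh(np.cov(q.T))[1][:,1]
    print(n,"tongue",s.sum(),"mean dir",np.degrees(np.arctan2(*(q.mean(0)-C)[::-1])),"pca",np.degrees(np.arctan2(w[1],w[0])),rect)
    # base disc edge
    s=ok&(z>.007)&(z<.016)&(r<.112)&(r>.08)
    if n=="top":
        e=cv2.minEnclosingCircle((P[s][:,:2]*1000).astype(np.float32)); print("disc",e)
    s=ok&(z>.155)&(z<.19)&(r>.05)&(r<.16)&(abs(a+20)<12); q=P[s][:,:2]
    w=np.linalg.eigh(np.cov(q.T))[1][:,1]; print("hook",s.sum(),"dir",np.degrees(np.arctan2(*(q.mean(0)-C)[::-1])),"pca",np.degrees(np.arctan2(w[1],w[0])),"rmax",r[s].max())
    bs=ok&(np.hypot(P[...,0]-b[0],P[...,1]-b[1])<.055)
    for nm,lo,hi in(("tabtop",.14,.155),("tab",.115,.155),("wire",.085,.112),("rim",.035,.052)):
        s=bs&(z>lo)&(z<hi); q=P[s]
        if len(q)<4: print(nm,len(q)); continue
        w=np.linalg.eigh(np.cov(q[:,:2].T))[1][:,1]
        print(n,nm,len(q),q.mean(0).round(4),"zmax",q[:,2].max().round(3),[np.round(x,1) for x in cv2.minAreaRect((q[:,:2]*1000).astype(np.float32))],"pca",np.degrees(np.arctan2(w[1],w[0])).round(1))
E
```

```text
basket rough [0.49827526 0.31127632]
hold [0.39882069 0.14061673] lens [0.6578763  0.21029533] spray [0.70760013 0.25035155]
top tongue 233 mean dir 158.16792143841334 pca 160.19185857934625 ((503.0473327636719, 11.760581970214844), (112.6312484741211, 69.58726501464844), 68.86136627197266)
disc ((633.7042236328125, -59.374664306640625), 109.89707946777344)
hook 137 dir -20.426218797406413 pca 159.9014147575905 rmax 0.15268172502931263
top tabtop 30 [0.4991 0.3169 0.1474] zmax 0.152 [array([498.5, 317.2]), array([20. ,  8.2]), np.float64(20.0)] pca -156.2
top tab 46 [0.4991 0.3157 0.1414] zmax 0.152 [array([498.6, 316.9]), array([20.1,  8.7]), np.float64(21.9)] pca -156.2
top wire 46 [0.4995 0.314  0.1047] zmax 0.112 [array([496.8, 315.4]), array([10.6, 61.3]), np.float64(24.0)] pca 113.0
top rim 111 [0.4987 0.3161 0.0438] zmax 0.052 [array([498.9, 316.4]), array([50.2, 61.2]), np.float64(23.0)] pca 116.9
scene tongue 9 mean dir -15.72721006232289 pca 84.88884396347622 ((757.7117309570312, -99.09428405761719), (13.587550163269043, 39.0711784362793), 1.6039966344833374)
hook 240 dir -19.064576761164563 pca 160.0242804877005 rmax 0.1526805266127915
scene tabtop 55 [0.5004 0.3188 0.1466] zmax 0.151 [array([498.6, 318.6]), array([20.5,  8.1]), np.float64(23.7)] pca -156.0
scene tab 115 [0.5023 0.3191 0.1366] zmax 0.151 [array([498.4, 318.4]), array([21.2,  8.2]), np.float64(23.6)] pca -151.0
scene wire 117 [0.5001 0.3185 0.1022] zmax 0.112 [array([501.5, 319.4]), array([11.9, 62.3]), np.float64(22.1)] pca 112.8
scene rim 328 [0.5003 0.3212 0.0423] zmax 0.052 [array([498.8, 318.6]), array([54.7, 61.9]), np.float64(23.6)] pca 176.3
```

```bash
python3 - <<'E'
import numpy as np,cv2
from h import *
C=np.array([.6382,-.0552])
f=np.load("top0.npz"); P=cloud(f["p"],f["d"],f); z=P[...,2]
d=P[...,:2]-C; r=np.hypot(d[...,0],d[...,1]); a=np.degrees(np.arctan2(d[...,1],d[...,0]))%360
m=(f["d"]>0)&(z>.005)&(z<.018)&(abs(a-160)<12)
for lo in(.11,.125,.14,.155,.17,.185): 
    s=m&(r>lo)&(r<lo+.015); print(lo,s.sum(),a[s].mean().round(2),a[s].std().round(2))
E
```

```text
0.11 44 159.03 3.23
0.125 46 159.44 3.41
0.14 43 159.42 2.89
0.155 43 159.64 2.76
0.17 60 158.85 3.27
0.185 16 159.4 2.26
```

Emit:
servo_tool:
  moves:
    - {"dp": [0,0,-0.24],"delta_rot": [0,0,0.65],"fingers": 1}
    - {"dp": [0,0,-0.24],"delta_rot": [0,0,0],"fingers": 1}
    - {"dp": [-0.18,-0.11,0],"delta_rot": [0,0,0],"fingers": 1}
    - {"dp": [-0.18,-0.11,0],"delta_rot": [0,0,0],"fingers": 1}
    - {"dp": [-0.18,-0.11,0],"delta_rot": [0,0,0],"fingers": 1}

```text
clock: 0.6
position: [0.2426, 0.4508, 0.3999]
ee_rot: [0.0, 0.175, 0.985, -0.0]
contact_force: [0.5, 0.3, -0.5]
width: 0.0851
gripper_force: 0.0
```

Emit:
servo_tool:
  moves:
    - {"dp": [-0.18,-0.11,0],"delta_rot": [0,0,0],"fingers": 1}
    - {"dp": [-0.18,-0.11,0],"delta_rot": [0,0,0],"fingers": 1}
    - {"dp": [-0.18,-0.11,0],"delta_rot": [0,0,0],"fingers": 1}
    - {"dp": [-0.18,-0.11,0],"delta_rot": [0,0,0],"fingers": 1}
    - {"dp": [-0.18,-0.11,0],"delta_rot": [0,0,0],"fingers": 1}

```text
clock: 1.1
position: [0.3735, 0.2847, 0.3997]
ee_rot: [-0.0, 0.176, 0.984, -0.0]
contact_force: [0.8, -0.5, -0.0]
width: 0.0854
gripper_force: 0.0
```

Emit:
servo_tool:
  moves:
    - {"dp": [-0.18,-0.11,0],"delta_rot": [0,0,0],"fingers": 1}
    - {"dp": [-0.18,-0.11,0],"delta_rot": [0,0,0],"fingers": 1}
    - {"dp": [-0.18,-0.11,0],"delta_rot": [0,0,0],"fingers": 1}
    - {"dp": [-0.18,-0.11,0],"delta_rot": [0,0,0],"fingers": 1}
    - {"dp": [-0.18,-0.11,0],"delta_rot": [0,0,0],"fingers": 1}

```text
clock: 1.6
position: [0.5043, 0.1192, 0.3996]
ee_rot: [-0.0, 0.176, 0.984, 0.0]
contact_force: [1.7, 0.6, -0.2]
width: 0.0854
gripper_force: 0.0
```

```bash
cat > go.py <<'E'
import sys,numpy as np
from scipy.spatial.transform import Rotation as R
from rig import readout
s=readout.get_state(); w=s["ee_rot"]; r=R.from_quat(np.roll(w,-1)); t=np.array([float(v) for v in sys.argv[1:4]])
y=r.as_matrix()[:,1]; ya=np.degrees(np.arctan2(y[1],y[0]))
print("clock",s["clock"],"pos",s["position"].round(4),"yangle",ya.round(2),"tool z",r.as_matrix()[:,2].round(4),"q",s["qpos"].round(2),"w",round(s["width"],4),"F",s["contact_force"].round(1),"M",s["moment"].round(2))
if len(sys.argv)>4:
    dy=float(sys.argv[4])-ya; print("rot z units",-np.radians(dy)/.1)
    print("dp units (current axes)",(r.as_matrix().T@(t-s["position"])/.2).round(3))
E
python3 go.py .6382 -.0552 .400 69.7
```

```text
clock 1.6 pos [0.5043 0.1192 0.3996] yangle 69.71 tool z [-6.e-04  3.e-04 -1.e+00] q [ 0.1   0.15  1.44  0.    1.55 -1.12] w 0.0854 F [ 1.7  0.6 -0.2] M [ 0.03 -0.06 -0.05]
rot z units 0.0021545217469961706
dp units (current axes) [-0.93  -0.586 -0.003]
```

Emit:
servo_tool:
  moves:
    - {"dp": [-0.186,-0.117,0],"delta_rot": [0,0,0],"fingers": 1}
    - {"dp": [-0.186,-0.117,0],"delta_rot": [0,0,0],"fingers": 1}
    - {"dp": [-0.186,-0.117,0],"delta_rot": [0,0,0],"fingers": 1}
    - {"dp": [-0.186,-0.117,0],"delta_rot": [0,0,0],"fingers": 1}
    - {"dp": [-0.186,-0.117,0],"delta_rot": [0,0,0],"fingers": 1}

```text
clock: 2.1
position: [0.6384, -0.055, 0.3993]
ee_rot: [-0.001, 0.176, 0.984, 0.0]
contact_force: [1.2, 0.1, 0.0]
width: 0.0854
gripper_force: 0.0
```

Emit:
servo_tool:
  moves:
    - {"dp": [0,0,0.15],"delta_rot": [0,0,0],"fingers": 1}
    - {"dp": [0,0,0.15],"delta_rot": [0,0,0],"fingers": 1}
    - {"dp": [0,0,0.12],"delta_rot": [0,0,0],"fingers": 1}
    - {"dp": [0,0,0],"delta_rot": [0,0,0],"fingers": 1}

```text
clock: 2.5
position: [0.6358, -0.0533, 0.3112]
ee_rot: [-0.005, 0.176, 0.984, 0.0]
contact_force: [0.2, 0.9, -0.3]
width: 0.0854
gripper_force: 0.0
```

Emit:
servo_tool:
  force: 60
  moves:
    - {"dp": [0,0,0],"delta_rot": [0,0,0],"fingers": 0}
    - {"dp": [0,0,0],"delta_rot": [0,0,0],"fingers": 0}
    - {"dp": [0,0,0],"delta_rot": [0,0,0],"fingers": 0}
    - {"dp": [0,0,0],"delta_rot": [0,0,0],"fingers": 0}
    - {"dp": [0,0,0],"delta_rot": [0,0,0],"fingers": 0}

```text
clock: 3.0
position: [0.6374, -0.0548, 0.3171]
ee_rot: [0.001, 0.176, 0.984, -0.002]
contact_force: [-1.6, 3.9, 10.2]
width: 0.0133
gripper_force: 61.0
```

```bash
python3 go.py .6382 -.0552 .316 69.7
```

```text
clock 3.0 pos [ 0.6374 -0.0548  0.3171] yangle 69.73 tool z [ 4.0e-04 -3.8e-03 -1.0e+00] q [-0.19  0.37  1.34 -0.    1.44 -1.41] w 0.0133 F [-1.6  3.9 10.2] M [1.13 0.13 0.07]
rot z units 0.005868771713850959
dp units (current axes) [-0.005 -0.001  0.006]
```

Emit:
servo_tool:
  moves:
    - {"dp": [0,0,-0.01],"delta_rot": [0,0,0.5],"fingers": 0}
    - {"dp": [0,0,0],"delta_rot": [0,0,1],"fingers": 0}
    - {"dp": [0,0,0],"delta_rot": [0,0,1],"fingers": 0}
    - {"dp": [0,0,0],"delta_rot": [0,0,1],"fingers": 0}
    - {"dp": [0,0,0],"delta_rot": [0,0,1],"fingers": 0}

```text
clock: 3.5
position: [0.6375, -0.0547, 0.3172]
ee_rot: [0.0, 0.392, 0.92, -0.001]
contact_force: [0.2, -3.7, -4.5]
width: 0.0129
gripper_force: 70.4
```

```bash
python3 go.py .6382 -.0552 .316 -110.5
```

```text
clock 3.5 pos [ 0.6375 -0.0547  0.3172] yangle 43.86 tool z [-0.0011 -0.0028 -1.    ] q [-0.19  0.37  1.33 -0.    1.44 -0.96] w 0.0129 F [ 0.2 -3.7 -4.5] M [-0.47 -0.09  1.54]
rot z units 26.94100873409097
dp units (current axes) [-0.005  0.001  0.006]
```

Emit:
servo_tool:
  moves:
    - {"dp": [0,0,0],"delta_rot": [0,0,1],"fingers": 0}
    - {"dp": [0,0,0],"delta_rot": [0,0,1],"fingers": 0}
    - {"dp": [0,0,0],"delta_rot": [0,0,1],"fingers": 0}
    - {"dp": [0,0,0],"delta_rot": [0,0,1],"fingers": 0}
    - {"dp": [0,0,0],"delta_rot": [0,0,0],"fingers": 0}

```text
clock: 4.0
position: [0.6375, -0.0547, 0.3172]
ee_rot: [0.0, 0.567, 0.824, -0.001]
contact_force: [1.1, -3.6, -5.1]
width: 0.013
gripper_force: 59.4
```

```bash
python3 go.py .6382 -.0552 .316 -110.5; python3 - <<'E'
from rig import imaging
import cv2
p,d=imaging.get_image("scene"); cv2.imwrite("pics/s1.png",cv2.resize(p[100:320,80:370,::-1],(790,600),interpolation=cv2.INTER_CUBIC))
E
```

```text
clock 4.0 pos [ 0.6375 -0.0547  0.3172] yangle 20.92 tool z [-9.0e-04 -2.1e-03 -1.0e+00] q [-0.19  0.37  1.33 -0.    1.44 -0.56] w 0.013 F [ 1.1 -3.6 -5.1] M [-0.67 -0.16 -0.38]
rot z units 22.93634208439445
dp units (current axes) [-0.004  0.002  0.006]
```

View pics/s1.png

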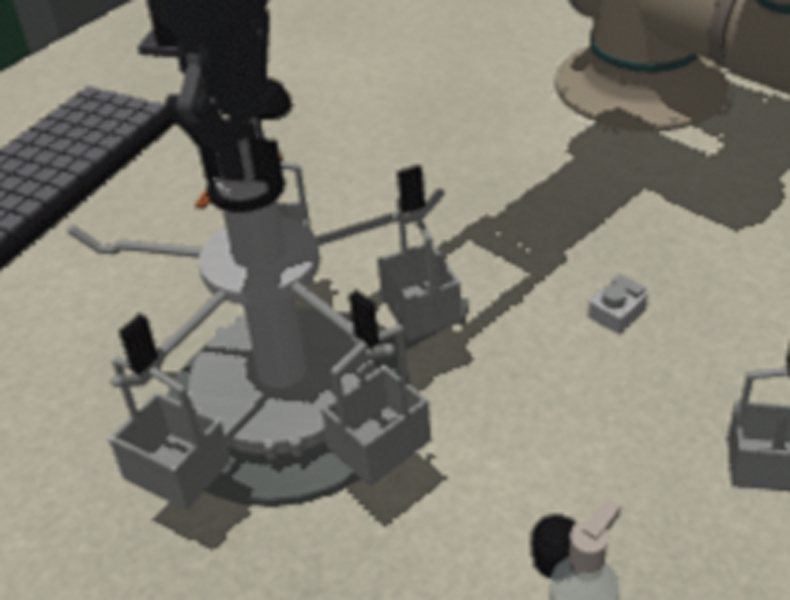

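The turret follows: the empty hook has moved to the left (tip at about (75,232)), and the knob is held. I'll continue turning.

Emit:
servo_tool:
  moves:
    - {"dp": [0,0,0],"delta_rot": [0,0,0.8],"fingers": 0}
    - {"dp": [0,0,0],"delta_rot": [0,0,0.8],"fingers": 0}
    - {"dp": [0,0,0],"delta_rot": [0,0,0.8],"fingers": 0}
    - {"dp": [0,0,0],"delta_rot": [0,0,0.8],"fingers": 0}
    - {"dp": [0,0,0],"delta_rot": [0,0,0.8],"fingers": 0}

```text
clock: 4.55
position: [0.6377, -0.0546, 0.3172]
ee_rot: [0.001, 0.719, 0.695, -0.001]
contact_force: [1.1, -4.6, -5.6]
width: 0.013
gripper_force: 59.3
```

Emit:
servo_tool:
  moves:
    - {"dp": [0,0,0],"delta_rot": [0,0,0.8],"fingers": 0}
    - {"dp": [0,0,0],"delta_rot": [0,0,0.8],"fingers": 0}
    - {"dp": [0,0,0],"delta_rot": [0,0,0.8],"fingers": 0}
    - {"dp": [0,0,0],"delta_rot": [0,0,0.8],"fingers": 0}
    - {"dp": [0,0,0],"delta_rot": [0,0,0.8],"fingers": 0}

```text
clock: 5.05
position: [0.6377, -0.0546, 0.3171]
ee_rot: [0.001, 0.843, 0.539, -0.001]
contact_force: [1.6, -3.6, -5.3]
width: 0.013
gripper_force: 59.5
```

Emit:
servo_tool:
  moves:
    - {"dp": [0,0,0],"delta_rot": [0,0,0.8],"fingers": 0}
    - {"dp": [0,0,0],"delta_rot": [0,0,0.8],"fingers": 0}
    - {"dp": [0,0,0],"delta_rot": [0,0,0.8],"fingers": 0}
    - {"dp": [0,0,0],"delta_rot": [0,0,0.8],"fingers": 0}
    - {"dp": [0,0,0],"delta_rot": [0,0,0.8],"fingers": 0}

```text
clock: 5.55
position: [0.6378, -0.0547, 0.3172]
ee_rot: [0.001, 0.933, 0.36, -0.001]
contact_force: [0.5, -5.3, -6.0]
width: 0.0128
gripper_force: 59.6
```

Emit:
servo_tool:
  moves:
    - {"dp": [0,0,0],"delta_rot": [0,0,0.8],"fingers": 0}
    - {"dp": [0,0,0],"delta_rot": [0,0,0.8],"fingers": 0}
    - {"dp": [0,0,0],"delta_rot": [0,0,0.8],"fingers": 0}
    - {"dp": [0,0,0],"delta_rot": [0,0,0.8],"fingers": 0}
    - {"dp": [0,0,0],"delta_rot": [0,0,0.8],"fingers": 0}

```text
clock: 6.05
position: [0.6378, -0.0547, 0.3172]
ee_rot: [0.001, 0.986, 0.168, -0.0]
contact_force: [1.9, -6.2, -6.5]
width: 0.0129
gripper_force: 59.4
```

```bash
python3 go.py .6382 -.0552 .316 -110.5
```

```text
clock 6.05 pos [ 0.6378 -0.0547  0.3172] yangle -70.67 tool z [-4.0e-04 -2.6e-03 -1.0e+00] q [-0.19  0.37  1.33 -0.    1.44  1.04] w 0.0129 F [ 1.9 -6.2 -6.5] M [-0.61 -0.19  0.18]
rot z units 6.95229186732599
dp units (current axes) [0.001 0.003 0.006]
```

Emit:
servo_tool:
  moves:
    - {"dp": [0,0,0],"delta_rot": [0,0,0.8],"fingers": 0}
    - {"dp": [0,0,0],"delta_rot": [0,0,0.8],"fingers": 0}
    - {"dp": [0,0,0],"delta_rot": [0,0,0.8],"fingers": 0}
    - {"dp": [0,0,0],"delta_rot": [0,0,0.8],"fingers": 0}
    - {"dp": [0,0,0],"delta_rot": [0,0,0.8],"fingers": 0}

```text
clock: 6.55
position: [0.6378, -0.0548, 0.3172]
ee_rot: [0.001, 1.0, -0.031, -0.0]
contact_force: [1.7, -6.1, -6.2]
width: 0.013
gripper_force: 59.3
```

Emit:
servo_tool:
  moves:
    - {"dp": [0,0,0],"delta_rot": [0,0,0.8],"fingers": 0}
    - {"dp": [0,0,0],"delta_rot": [0,0,0.8],"fingers": 0}
    - {"dp": [0,0,0],"delta_rot": [0,0,0.8],"fingers": 0}
    - {"dp": [0,0,0],"delta_rot": [0,0,0.5],"fingers": 0}
    - {"dp": [0,0,0],"delta_rot": [0,0,0],"fingers": 0}

```text
clock: 7.05
position: [0.6378, -0.0549, 0.3172]
ee_rot: [0.001, 0.985, -0.175, 0.0]
contact_force: [1.3, -5.7, -6.1]
width: 0.0131
gripper_force: 59.9
```

```bash
python3 go.py .6382 -.0552 .316 -110.5; python3 - <<'E'
from rig import imaging
import cv2,numpy as np
from h import *
for n in("top","scene"):
    p,d=imaging.get_image(n); c=imaging.calibration(n)
    P=cloud(p,d,c); C=np.array([.638,-.055]); D=P[...,:2]-C
    r=np.hypot(D[...,0],D[...,1]); a=np.degrees(np.arctan2(D[...,1],D[...,0]))%360; z=P[...,2]
    s=(d>0)&(z>.155)&(z<.19)&(r>.06)&(r<.155)&(abs(a-159.5)<15); q=P[s][:,:2]
    if s.sum()>5:
        w=np.linalg.eigh(np.cov(q.T))[1][:,1]; print(n,s.sum(),"hook",a[s].mean(),"outer",a[s&(r>.12)].mean(),"pca",np.degrees(np.arctan2(w[1],w[0])))
    cv2.imwrite(f"pics/{n}2.png",p[:,:,::-1])
E
```

```text
clock 7.05 pos [ 0.6378 -0.0549  0.3172] yangle -110.19 tool z [-4.0e-04 -2.6e-03 -1.0e+00] q [-0.19  0.37  1.33 -0.    1.44  1.73] w 0.0131 F [ 1.3 -5.7 -6.1] M [-0.69 -0.23 -0.69]
rot z units 0.05400646662745366
dp units (current axes) [0.002 0.001 0.006]
scene 154 hook 158.24346128984033 outer 158.66717856890517 pca 159.67136323926312
```

Emit:
servo_tool:
  moves:
    - {"dp": [0,0,0],"delta_rot": [0,0,0],"fingers": 1}
    - {"dp": [0,0,0],"delta_rot": [0,0,0],"fingers": 1}
    - {"dp": [0,0,0],"delta_rot": [0,0,0],"fingers": 1}
    - {"dp": [0,0,0],"delta_rot": [0,0,0],"fingers": 1}
    - {"dp": [0,0,0],"delta_rot": [0,0,0],"fingers": 1}

```text
clock: 7.65
position: [0.6377, -0.0531, 0.3183]
ee_rot: [-0.0, 0.985, -0.175, 0.0]
contact_force: [-0.1, 0.2, 1.2]
width: 0.0834
gripper_force: 0.0
```

Emit:
servo_tool:
  moves:
    - {"dp": [0,0,-0.1],"delta_rot": [0,0,0],"fingers": 1}
    - {"dp": [0,0,-0.15],"delta_rot": [0,0,0],"fingers": 1}
    - {"dp": [0,0,-0.15],"delta_rot": [0,0,0],"fingers": 1}
    - {"dp": [0,0,-0.15],"delta_rot": [0,0,0],"fingers": 1}

```text
clock: 8.05
position: [0.6375, -0.0532, 0.4292]
ee_rot: [-0.0, 0.985, -0.175, 0.0]
contact_force: [0.3, -0.4, -0.1]
width: 0.0853
gripper_force: 0.0
```

```bash
python3 go.py .4987 .3177 .40 -67; python3 - <<'E'
from rig import imaging
import cv2,numpy as np
from h import *
for n in("top","scene"):
    p,d=imaging.get_image(n); c=imaging.calibration(n)
    P=cloud(p,d,c); C=np.array([.638,-.055]); D=P[...,:2]-C
    r=np.hypot(D[...,0],D[...,1]); a=np.degrees(np.arctan2(D[...,1],D[...,0]))%360; z=P[...,2]
    s=(d>0)&(z>.155)&(z<.19)&(r>.06)&(r<.155)&(abs(a-159.5)<15); q=P[s][:,:2]
    if s.sum()>5:
        w=np.linalg.eigh(np.cov(q.T))[1][:,1]; print(n,s.sum(),"hook",a[s].mean(),"outer",a[s&(r>.12)].mean(),"pca",np.degrees(np.arctan2(w[1],w[0])))
    q=P[(d>0)&(z>.262)&(z<.28)&(r<.05)]
    if len(q)>10: print(n,"knob",len(q),[np.round(x,1) for x in cv2.minAreaRect((q[:,:2]*1000).astype(np.float32))])
    if n=="scene":cv2.imwrite(f"pics/s3.png",cv2.resize(p[100:320,80:370,::-1],(790,600),interpolation=cv2.INTER_CUBIC))
E
```

```text
clock 8.05 pos [ 0.6375 -0.0532  0.4292] yangle -110.15 tool z [ 1.e-04  3.e-04 -1.e+00] q [-0.19  0.34  1.11  0.    1.69  1.73] w 0.0853 F [ 0.3 -0.4 -0.1] M [-0.03 -0.02 -0.03]
rot z units -7.531406201814739
dp units (current axes) [-1.29  -1.502  0.146]
top 14 hook 158.42040899589114 outer 158.42040899589114 pca 163.6255242019428
top knob 17 [array([626.6, -56.7]), array([ 4.3, 25.2]), np.float64(70.3)]
scene 152 hook 157.8987621109775 outer 158.20991790794668 pca 158.8813646357051
scene knob 245 [array([638.1, -54.5]), array([15.3, 55.8]), np.float64(69.2)]
```

View pics/s3.png

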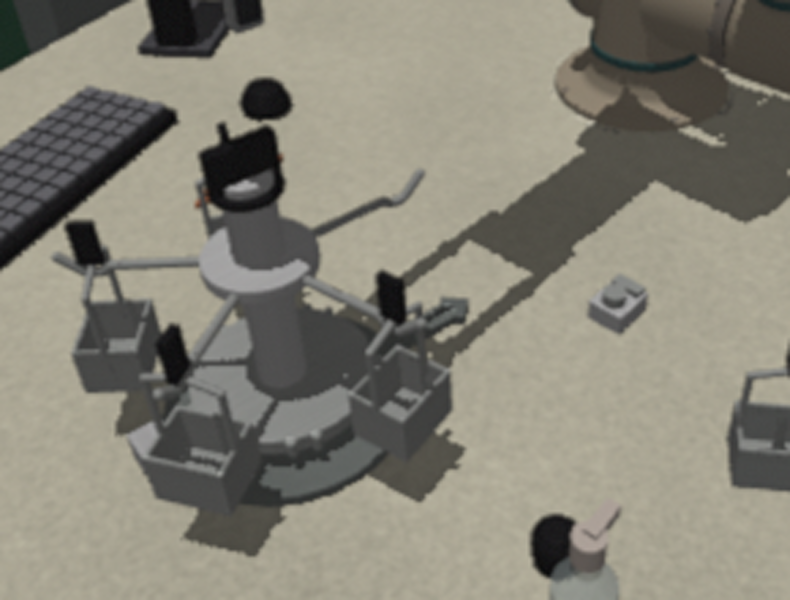

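The empty hook now points along the tongue (hook end at (418,178), tongue tip at (460,305)). The knob has been released and shifted slightly into its click at about 159.2°. Next I'll move to the basket.

Emit:
servo_tool:
  moves:
    - {"dp": [-0.129,-0.15,0],"delta_rot": [0,0,0],"fingers": 1}
    - {"dp": [-0.129,-0.15,0],"delta_rot": [0,0,0],"fingers": 1}
    - {"dp": [-0.129,-0.15,0],"delta_rot": [0,0,0],"fingers": 1}
    - {"dp": [-0.129,-0.15,0],"delta_rot": [0,0,0],"fingers": 1}
    - {"dp": [-0.129,-0.15,0],"delta_rot": [0,0,0],"fingers": 1}

```text
clock: 8.65
position: [0.5673, 0.1333, 0.4272]
ee_rot: [-0.0, 0.985, -0.175, -0.0]
contact_force: [0.3, 0.1, -0.7]
width: 0.0856
gripper_force: 0.0
```

```bash
python3 - <<'E'
from rig import imaging
import cv2,numpy as np
from h import *
for n in("top","scene"):
    f=np.load(n+"0.npz"); P=cloud(f["p"],f["d"],f); z=P[...,2]
    s=(f["d"]>0)&(z>.06)&(P[...,1]>.362)&(P[...,1]<.45)&(P[...,0]<.62)&(P[...,0]>.38); q=P[s]; print(n,len(q),"cab ymin",q[:,1].min(),"near corner",q[q[:,1]<q[:,1].min()+.01].max(0),"zmax",np.percentile(q[:,2],[50,99]))
p,d=imaging.get_image("top"); c=imaging.calibration("top"); P=cloud(p,d,c); C=np.array([.638,-.055]); D=P[...,:2]-C
r=np.hypot(D[...,0],D[...,1]); a=np.degrees(np.arctan2(D[...,1],D[...,0]))%360; z=P[...,2]
s=(d>0)&(z>.155)&(z<.19)&(r>.06)&(r<.155)&(abs(a-159.5)<15); q=P[s][:,:2]
w=np.linalg.eigh(np.cov(q.T))[1][:,1]; print(s.sum(),"hook",a[s].mean(),"outer",a[s&(r>.12)].mean(),"pca",np.degrees(np.arctan2(w[1],w[0])),"rmax",r[s].max(), "end",P[s&(r>.145)].mean(0))
m=(d>0)&(z>.005)&(z<.018)&(abs(a-159.5)<9)&(r>.155)&(r<.2); print("tongue",m.sum(),a[m].mean())
q=P[(d>0)&(z>.262)&(z<.28)&(r<.05)]
print("knob",len(q),[np.round(x,1) for x in cv2.minAreaRect((q[:,:2]*1000).astype(np.float32))])
E
```

```text
top 901 cab ymin 0.44627838302876865 near corner [0.56730714 0.44999645 0.16613515] zmax [0.11749578 0.16299412]
scene 458 cab ymin 0.4492503197049021 near corner [0.56493478 0.44999224 0.15971682] zmax [0.11925375 0.15890968]
125 hook 159.36114024986296 outer 159.20845276554417 pca 158.7584777489799 rmax 0.15325497981593228 end [ 0.49870571 -0.00155312  0.17751369]
tongue 118 159.2494669979839
knob 160 [array([637.8, -55.8]), array([14. , 56.3]), np.float64(68.5)]
```

Emit:
servo_tool:
  moves:
    - {"dp": [-0.129,-0.15,0],"delta_rot": [0,0,-0.9],"fingers": 1}
    - {"dp": [-0.14,-0.138,0],"delta_rot": [0,0,-0.9],"fingers": 1}
    - {"dp": [-0.15,-0.125,0],"delta_rot": [0,0,-0.9],"fingers": 1}
    - {"dp": [-0.16,-0.11,0],"delta_rot": [0,0,-0.9],"fingers": 1}
    - {"dp": [-0.16,-0.1,0],"delta_rot": [0,0,-0.9],"fingers": 1}

```text
clock: 9.2
position: [0.4459, 0.2782, 0.4269]
ee_rot: [-0.0, 0.999, 0.051, -0.001]
contact_force: [0.6, 0.2, 0.3]
width: 0.0853
gripper_force: 0.0
```

Emit:
servo_tool:
  moves:
    - {"dp": [0,0,0.12],"delta_rot": [0,0,-0.9],"fingers": 1}
    - {"dp": [0,0,0.12],"delta_rot": [0,0,-0.9],"fingers": 1}
    - {"dp": [0,0,0.12],"delta_rot": [0,0,-0.9],"fingers": 1}
    - {"dp": [0,0,0.12],"delta_rot": [0,0,-0.33],"fingers": 1}
    - {"dp": [0,0,0],"delta_rot": [0,0,0],"fingers": 1}

```text
clock: 9.7
position: [0.4451, 0.2761, 0.3282]
ee_rot: [0.001, 0.98, 0.199, -0.004]
contact_force: [0.7, -1.1, -0.2]
width: 0.0854
gripper_force: 0.0
```

```bash
python3 go.py .4987 .3177 .194 -67; python3 - <<'E'
from rig import imaging
import cv2,numpy as np
from h import *
n="scene"
p,d=imaging.get_image(n); c=imaging.calibration(n)
P=cloud(p,d,c); z=P[...,2]
s=(d>0)&(np.hypot(P[...,0]-.4987,P[...,1]-.3177)<.03)&(z>.12)&(z<.152); q=P[s]; print(len(q),[np.round(x,1) for x in cv2.minAreaRect((q[:,:2]*1000).astype(np.float32))])
E
```

```text
clock 9.7 pos [0.4451 0.2761 0.3282] yangle -67.02 tool z [-0.0074 -0.0032 -1.    ] q [0.42 0.19 1.56 0.   1.4  1.59] w 0.0854 F [ 0.7 -1.1 -0.2] M [ 0.02 -0.03 -0.01]
rot z units -0.004307133666498892
dp units (current axes) [ 0.333 -0.087  0.668]
104 [array([498.2, 318.2]), array([21.9,  8.8]), np.float64(22.7)]
```

Emit:
servo_tool:
  moves:
    - {"dp": [0.12,-0.03,0],"delta_rot": [0,0,0],"fingers": 1}
    - {"dp": [0.12,-0.03,0],"delta_rot": [0,0,0],"fingers": 1}
    - {"dp": [0.08,-0.025,0],"delta_rot": [0,0,0],"fingers": 1}
    - {"dp": [0,0,0],"delta_rot": [0,0,0],"fingers": 1}
    - {"dp": [0,0,0],"delta_rot": [0,0,0],"fingers": 1}

```text
clock: 10.25
position: [0.4993, 0.3174, 0.3326]
ee_rot: [0.0, 0.98, 0.199, 0.0]
contact_force: [-0.2, -0.8, -0.7]
width: 0.0854
gripper_force: 0.0
```

```bash
python3 go.py .4985 .318 .194 -67
```

```text
clock 10.25 pos [0.4993 0.3174 0.3326] yangle -67.05 tool z [ 3.e-04 -0.e+00 -1.e+00] q [ 0.45  0.29  1.42 -0.    1.44  1.62] w 0.0854 F [-0.2 -0.8 -0.7] M [-0.04  0.   -0.01]
rot z units -0.008285315329278828
dp units (current axes) [-0.003 -0.004  0.693]
```

Emit:
servo_tool:
  moves:
    - {"dp": [-0.003,-0.004,0.14],"delta_rot": [0,0,0],"fingers": 1}
    - {"dp": [0,0,0.15],"delta_rot": [0,0,0],"fingers": 1}
    - {"dp": [0,0,0.15],"delta_rot": [0,0,0],"fingers": 0.7}
    - {"dp": [0,0,0.13],"delta_rot": [0,0,0],"fingers": 0.7}
    - {"dp": [0,0,0.08],"delta_rot": [0,0,0],"fingers": 0.6}

```text
clock: 10.75
position: [0.4968, 0.3169, 0.2007]
ee_rot: [0.0, 0.98, 0.199, -0.001]
contact_force: [0.1, -0.7, 0.0]
width: 0.0514
gripper_force: 0.0
```

Emit:
servo_tool:
  force: 40
  moves:
    - {"dp": [0,0,0.04],"delta_rot": [0,0,0],"fingers": 0.5}
    - {"dp": [0,0,0],"delta_rot": [0,0,0],"fingers": 0.4}
    - {"dp": [0,0,0],"delta_rot": [0,0,0],"fingers": 0.25}
    - {"dp": [0,0,0],"delta_rot": [0,0,0],"fingers": 0}
    - {"dp": [0,0,0],"delta_rot": [0,0,0],"fingers": 0}

```text
clock: 11.25
position: [0.4991, 0.3185, 0.1954]
ee_rot: [-0.001, 0.98, 0.199, 0.001]
contact_force: [-0.1, 0.5, 3.6]
width: 0.0069
gripper_force: 41.1
```

Emit:
servo_tool:
  moves:
    - {"dp": [0,0,0],"delta_rot": [0,0,0],"fingers": 0}
    - {"dp": [0,0,0],"delta_rot": [0,0,0],"fingers": 0}

```text
clock: 11.45
position: [0.499, 0.3186, 0.1953]
ee_rot: [-0.001, 0.98, 0.199, 0.001]
contact_force: [-0.9, 1.0, 6.0]
width: 0.007
gripper_force: 41.6
```

```bash
python3 go.py .4985 .318 .194 -67
```

```text
clock 11.45 pos [0.499  0.3186 0.1953] yangle -67.04 tool z [ 0.0023  0.0016 -1.    ] q [0.45 0.38 1.64 0.   1.13 1.62] w 0.007 F [-0.9  1.   6. ] M [ 0.06  0.14 -0.  ]
rot z units -0.006265497486088162
dp units (current axes) [-0.004  0.002  0.007]
```

Emit:
servo_tool:
  moves:
    - {"dp": [0,0,-0.04],"delta_rot": [0,0,0],"fingers": 0}
    - {"dp": [0,0,-0.08],"delta_rot": [0,0,0],"fingers": 0}
    - {"dp": [0,0,-0.1],"delta_rot": [0,0,0.3],"fingers": 0}
    - {"dp": [0,0,-0.1],"delta_rot": [0,0,0.6],"fingers": 0}
    - {"dp": [0,0,-0.1],"delta_rot": [0,0,0.8],"fingers": 0}

```text
clock: 11.95
position: [0.4981, 0.3177, 0.2783]
ee_rot: [0.0, 0.994, 0.114, -0.001]
contact_force: [0.2, -0.7, -2.8]
width: 0.007
gripper_force: 40.4
```

Emit:
servo_tool:
  moves:
    - {"dp": [0,0,-0.04],"delta_rot": [0,0,0.9],"fingers": 0}
    - {"dp": [0,0,0],"delta_rot": [0,0,0.9],"fingers": 0}
    - {"dp": [0,0,0],"delta_rot": [0,0,0.9],"fingers": 0}
    - {"dp": [0,0,0],"delta_rot": [0,0,0.9],"fingers": 0}
    - {"dp": [0,0,0],"delta_rot": [0,0,0.9],"fingers": 0}

```text
clock: 12.45
position: [0.4981, 0.3177, 0.2856]
ee_rot: [0.001, 0.994, -0.111, -0.001]
contact_force: [0.2, -0.3, -2.3]
width: 0.0075
gripper_force: 40.4
```

Emit:
servo_tool:
  moves:
    - {"dp": [0,0,0],"delta_rot": [0,0,0.8],"fingers": 0}
    - {"dp": [0,0,0],"delta_rot": [0,0,0.5],"fingers": 0}
    - {"dp": [0,0,0],"delta_rot": [0,0,0.18],"fingers": 0}
    - {"dp": [0,0,0],"delta_rot": [0,0,0],"fingers": 0}

```text
clock: 12.85
position: [0.4983, 0.3179, 0.2857]
ee_rot: [0.0, 0.983, -0.182, -0.0]
contact_force: [-0.1, -0.3, -2.5]
width: 0.0073
gripper_force: 40.4
```

```bash
python3 go.py .4466 .018 .288 -111
```

```text
clock 12.85 pos [0.4983 0.3179 0.2857] yangle -111.01 tool z [-7.e-04 -5.e-04 -1.e+00] q [ 0.45  0.31  1.5  -0.    1.33  2.39] w 0.0073 F [-0.1 -0.3 -2.5] M [-0.01  0.01 -0.  ]
rot z units -0.0017216853790104883
dp units (current axes) [ 0.296  1.492 -0.011]
```

Emit:
servo_tool:
  moves:
    - {"dp": [0.012,0.06,0],"delta_rot": [0,0,0],"fingers": 0}
    - {"dp": [0.02,0.1,0],"delta_rot": [0,0,0],"fingers": 0}
    - {"dp": [0.028,0.14,0],"delta_rot": [0,0,0],"fingers": 0}
    - {"dp": [0.03,0.15,0],"delta_rot": [0,0,0],"fingers": 0}
    - {"dp": [0.03,0.15,0],"delta_rot": [0,0,0],"fingers": 0}

```text
clock: 13.35
position: [0.4767, 0.1948, 0.2859]
ee_rot: [0.001, 0.983, -0.182, -0.0]
contact_force: [0.1, -1.1, -2.5]
width: 0.0072
gripper_force: 40.4
```

Emit:
servo_tool:
  moves:
    - {"dp": [0.03,0.15,0],"delta_rot": [0,0,0],"fingers": 0}
    - {"dp": [0.03,0.15,0],"delta_rot": [0,0,0],"fingers": 0}
    - {"dp": [0.03,0.15,0],"delta_rot": [0,0,0],"fingers": 0}
    - {"dp": [0.028,0.14,0],"delta_rot": [0,0,0],"fingers": 0}
    - {"dp": [0.024,0.12,0],"delta_rot": [0,0,0],"fingers": 0}

```text
clock: 13.85
position: [0.4516, 0.0521, 0.286]
ee_rot: [0.001, 0.983, -0.183, -0.0]
contact_force: [0.3, -0.2, -2.1]
width: 0.0069
gripper_force: 40.4
```

Emit:
servo_tool:
  moves:
    - {"dp": [0.02,0.1,0],"delta_rot": [0,0,0],"fingers": 0}
    - {"dp": [0.012,0.06,0],"delta_rot": [0,0,0],"fingers": 0}
    - {"dp": [0.004,0.02,0],"delta_rot": [0,0,0],"fingers": 0}
    - {"dp": [0,0,0],"delta_rot": [0,0,0],"fingers": 0}
    - {"dp": [0,0,0],"delta_rot": [0,0,0],"fingers": 0}

```text
clock: 14.35
position: [0.4471, 0.019, 0.2859]
ee_rot: [-0.0, 0.983, -0.182, 0.0]
contact_force: [-0.9, 1.4, -2.1]
width: 0.0073
gripper_force: 40.4
```

```bash
python3 go.py .5204 -.0103 .283 -111; python3 - <<'E'
from rig import imaging
import cv2,numpy as np
p,d=imaging.get_image("scene"); cv2.imwrite("pics/s4.png",cv2.resize(p[100:320,100:390,::-1],(790,600),interpolation=cv2.INTER_CUBIC))
E
```

```text
clock 14.35 pos [0.4471 0.019  0.2859] yangle -111.02 tool z [ 2.e-04  7.e-04 -1.e+00] q [-0.11  0.09  1.79  0.    1.26  1.82] w 0.0073 F [-0.9  1.4 -2.1] M [-0.01  0.02  0.03]
rot z units -0.003776918412780341
dp units (current axes) [0.395 0.005 0.015]
```

View pics/s4.png

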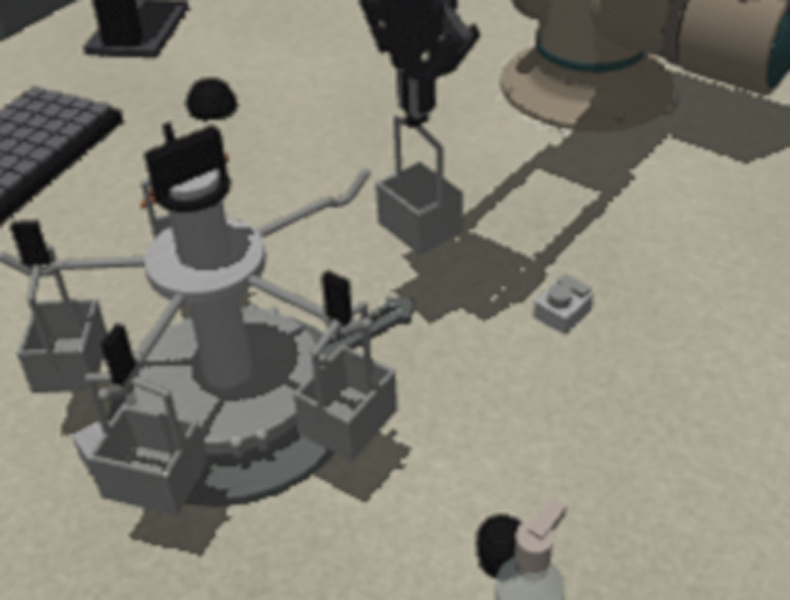

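The basket hangs upright from the gripper at (420,200), just outside the hook end (365,175), aligned with the hook. I'll slide it in over the hook.

Emit:
servo_tool:
  moves:
    - {"dp": [0.04,0.001,0],"delta_rot": [0,0,0],"fingers": 0}
    - {"dp": [0.06,0.001,0],"delta_rot": [0,0,0],"fingers": 0}
    - {"dp": [0.06,0.001,0],"delta_rot": [0,0,0],"fingers": 0}
    - {"dp": [0.06,0.001,0],"delta_rot": [0,0,0],"fingers": 0}
    - {"dp": [0.06,0.001,0],"delta_rot": [0,0,0],"fingers": 0}

```text
clock: 14.9
position: [0.5004, -0.003, 0.2857]
ee_rot: [-0.0, 0.983, -0.183, 0.0]
contact_force: [-0.1, -0.1, -1.5]
width: 0.0073
gripper_force: 40.4
```

Emit:
servo_tool:
  moves:
    - {"dp": [0.06,0,0],"delta_rot": [0,0,0],"fingers": 0}
    - {"dp": [0.04,0,0],"delta_rot": [0,0,0],"fingers": 0}
    - {"dp": [0.015,0,0],"delta_rot": [0,0,0],"fingers": 0}
    - {"dp": [0,0,0],"delta_rot": [0,0,0],"fingers": 0}

```text
clock: 15.3
position: [0.5207, -0.0109, 0.2857]
ee_rot: [-0.0, 0.983, -0.183, -0.0]
contact_force: [-0.5, 0.4, -2.0]
width: 0.0076
gripper_force: 40.4
```

```bash
python3 go.py .5204 -.0103 .2533 -111; python3 - <<'E'
from rig import imaging
import cv2,numpy as np
p,d=imaging.get_image("scene"); cv2.imwrite("pics/s5.png",cv2.resize(p[100:320,100:390,::-1],(790,600),interpolation=cv2.INTER_CUBIC))
E
```

```text
clock 15.3 pos [ 0.5207 -0.0109  0.2857] yangle -111.06 tool z [-5.e-04  2.e-04 -1.e+00] q [-0.15  0.21  1.65  0.    1.29  1.78] w 0.0076 F [-0.5  0.4 -2. ] M [-0.06  0.04 -0.04]
rot z units -0.009630549237557158
dp units (current axes) [-0.003 -0.002  0.162]
```

View pics/s5.png

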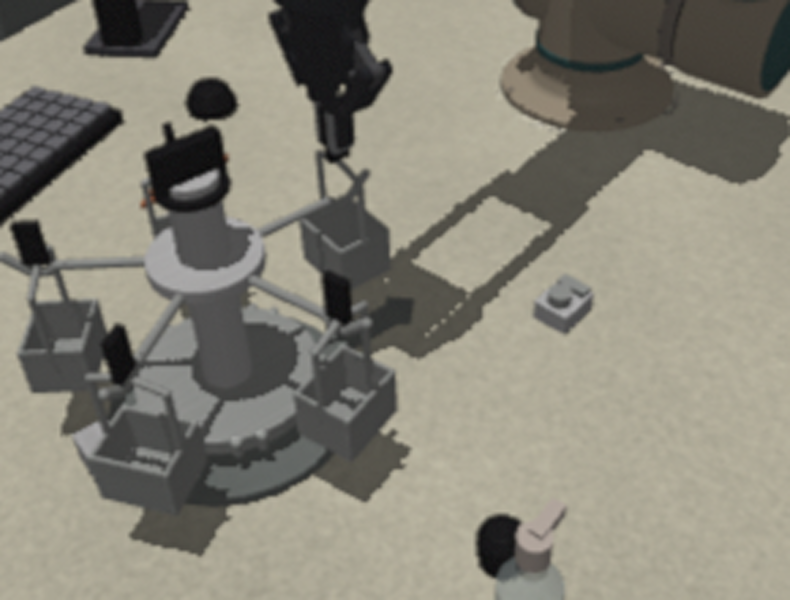

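The hook passes through the handle opening (hook end at (365,175), handle above it at (340,165)). I'll lower it gently.

Emit:
servo_tool:
  moves:
    - {"dp": [0,0,0.03],"delta_rot": [0,0,0],"fingers": 0}
    - {"dp": [0,0,0.04],"delta_rot": [0,0,0],"fingers": 0}
    - {"dp": [0,0,0.04],"delta_rot": [0,0,0],"fingers": 0}
    - {"dp": [0,0,0.025],"delta_rot": [0,0,0],"fingers": 0}
    - {"dp": [0,0,0.01],"delta_rot": [0,0,0],"fingers": 0}

```text
clock: 15.85
position: [0.5199, -0.0107, 0.2559]
ee_rot: [-0.0, 0.983, -0.183, -0.001]
contact_force: [1.0, -0.3, -2.3]
width: 0.0071
gripper_force: 40.4
```

Emit:
servo_tool:
  moves:
    - {"dp": [0,0,0.006],"delta_rot": [0,0,0],"fingers": 0}
    - {"dp": [0,0,0.006],"delta_rot": [0,0,0],"fingers": 0}
    - {"dp": [0,0,0],"delta_rot": [0,0,0],"fingers": 0}

```text
clock: 16.15
position: [0.5206, -0.0108, 0.2546]
ee_rot: [-0.0, 0.983, -0.183, 0.0]
contact_force: [-0.2, 0.8, -1.6]
width: 0.007
gripper_force: 40.4
```

```bash
python3 go.py .5204 -.0103 .2533 -111
```

```text
clock 16.15 pos [ 0.5206 -0.0108  0.2546] yangle -111.04 tool z [ 3.e-04  1.e-04 -1.e+00] q [-0.15  0.23  1.7   0.    1.21  1.78] w 0.007 F [-0.2  0.8 -1.6] M [-0.07  0.02  0.01]
rot z units -0.0072523229816361355
dp units (current axes) [-0.002 -0.002  0.006]
```

Emit:
servo_tool:
  moves:
    - {"dp": [0,0,0.006],"delta_rot": [0,0,0],"fingers": 0}
    - {"dp": [0,0,0.004],"delta_rot": [0,0,0],"fingers": 0}
    - {"dp": [0,0,0],"delta_rot": [0,0,0],"fingers": 0}

```text
clock: 16.45
position: [0.5208, -0.0108, 0.2533]
ee_rot: [-0.0, 0.983, -0.183, 0.001]
contact_force: [-0.9, -0.2, 3.0]
width: 0.0072
gripper_force: 41.1
```

```bash
python3 go.py .5204 -.0103 .2533 -111
```

```text
clock 16.45 pos [ 0.5208 -0.0108  0.2533] yangle -111.04 tool z [ 1.3e-03 -2.0e-04 -1.0e+00] q [-0.15  0.23  1.7  -0.    1.21  1.78] w 0.0072 F [-0.9 -0.2  3. ] M [-0.03  0.14  0.02]
rot z units -0.006632635945954567
dp units (current axes) [-0.003 -0.002 -0.   ]
```

Emit:
servo_tool:
  moves:
    - {"dp": [0,0,0],"delta_rot": [0,0,0],"fingers": 0.15}
    - {"dp": [0,0,0],"delta_rot": [0,0,0],"fingers": 0.25}
    - {"dp": [0,0,0],"delta_rot": [0,0,0],"fingers": 0.4}
    - {"dp": [0,0,0],"delta_rot": [0,0,0],"fingers": 0.5}
    - {"dp": [0,0,0],"delta_rot": [0,0,0],"fingers": 0.5}

```text
clock: 16.95
position: [0.5205, -0.0108, 0.2524]
ee_rot: [-0.0, 0.983, -0.183, -0.0]
contact_force: [0.0, -0.5, -0.4]
width: 0.0427
gripper_force: 0.0
```

Emit:
servo_tool:
  moves:
    - {"dp": [0,0,-0.03],"delta_rot": [0,0,0],"fingers": 0.5}
    - {"dp": [0,0,-0.08],"delta_rot": [0,0,0],"fingers": 0.5}
    - {"dp": [0,0,-0.15],"delta_rot": [0,0,0],"fingers": 0.5}
    - {"dp": [0,0,-0.15],"delta_rot": [0,0,0],"fingers": 0.5}
    - {"dp": [0,0,-0.15],"delta_rot": [0,0,0],"fingers": 0.5}

```text
clock: 17.45
position: [0.5204, -0.0108, 0.366]
ee_rot: [-0.0, 0.983, -0.183, 0.0]
contact_force: [1.0, -0.2, -0.1]
width: 0.0427
gripper_force: 0.0
```

Emit:
servo_tool:
  moves:
    - {"dp": [-0.15,0,-0.1],"delta_rot": [0,0,0],"fingers": 0.5}
    - {"dp": [-0.15,0,0],"delta_rot": [0,0,0],"fingers": 0.5}
    - {"dp": [-0.15,0,0],"delta_rot": [0,0,0],"fingers": 0.5}
    - {"dp": [0,0,0],"delta_rot": [0,0,0],"fingers": 0.5}
    - {"dp": [0,0,0],"delta_rot": [0,0,0],"fingers": 0.5}

```text
clock: 17.95
position: [0.4363, 0.0216, 0.3853]
ee_rot: [-0.0, 0.983, -0.182, 0.001]
contact_force: [-0.6, -0.6, 1.1]
width: 0.0428
gripper_force: 0.0
```

```bash
python3 go.py 0 0 0; python3 - <<'E'
from rig import imaging
import cv2,numpy as np
from h import *
p,d=imaging.get_image("scene"); cv2.imwrite("pics/s6.png",cv2.resize(p[100:320,100:390,::-1],(790,600),interpolation=cv2.INTER_CUBIC))
for n in("scene","scene"):
    p,d=imaging.get_image(n); c=imaging.calibration(n); P=cloud(p,d,c); z=P[...,2]
    C=np.array([.638,-.055]); r=np.hypot(P[...,0]-C[0],P[...,1]-C[1])
    q=P[(d>0)&(z>.262)&(z<.28)&(r<.05)]; print("knob",len(q),[np.round(x,1) for x in cv2.minAreaRect((q[:,:2]*1000).astype(np.float32))])
    s=(d>0)&(np.hypot(P[...,0]-.5206,P[...,1]+.0108)<.03)&(z>.185)&(z<.215); q=P[s]; print("tab",len(q),q.mean(0).round(4),q[:,2].max(),[np.round(x,1) for x in cv2.minAreaRect((q[:,:2]*1000).astype(np.float32))])
E
```

```text
clock 17.95 pos [0.4363 0.0216 0.3853] yangle -111.01 tool z [ 2.3e-03 -3.0e-04 -1.0e+00] q [-0.11  0.02  1.62 -0.    1.5   1.83] w 0.0428 F [-0.6 -0.6  1.1] M [-0.06 -0.01  0.03]
knob 246 [array([637.9, -54.6]), array([15.9, 56.2]), np.float64(70.3)]
tab 97 [ 0.5217 -0.0099  0.1977] 0.20779628245607332 [array([520.2, -11.1]), array([10.9, 20.7]), np.float64(66.6)]
knob 242 [array([638. , -54.4]), array([15.2, 55.5]), np.float64(69.1)]
tab 98 [ 0.522  -0.0099  0.1977] 0.207965068833948 [array([520.4, -10.7]), array([10.8, 20.4]), np.float64(66.5)]
```

View pics/s6.png

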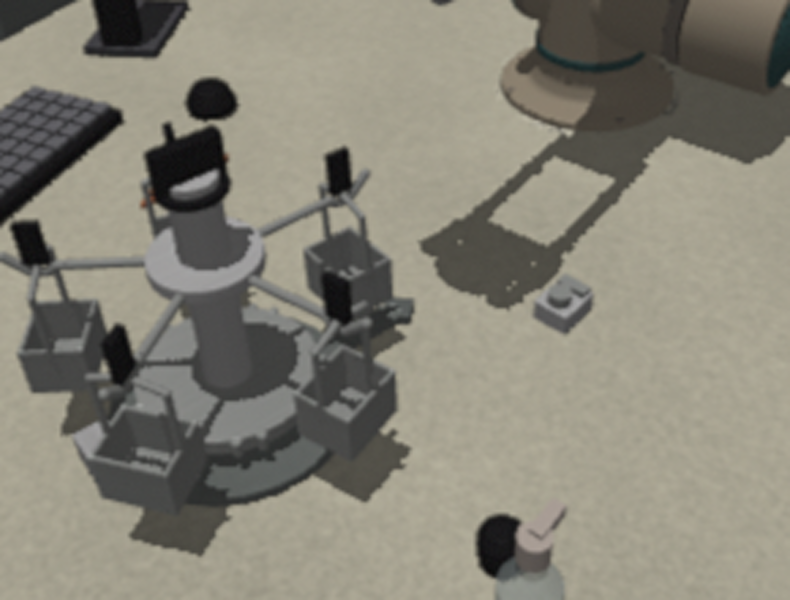

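The basket hangs on the hook: tab at (338,170), box at (348,265). The hook is still over the tongue, and the bystanders haven't moved. I'll let it settle, then hand in.

Emit:
servo_tool:
  moves:
    - {"dp": [-0.05,0,0],"delta_rot": [0,0,0],"fingers": 0.5}
    - {"dp": [0,0,0],"delta_rot": [0,0,0],"fingers": 0.5}
    - {"dp": [0,0,0],"delta_rot": [0,0,0],"fingers": 0.5}
    - {"dp": [0,0,0],"delta_rot": [0,0,0],"fingers": 0.5}
    - {"dp": [0,0,0],"delta_rot": [0,0,0],"fingers": 0.5}

```text
clock: 18.6
position: [0.4273, 0.025, 0.3845]
ee_rot: [-0.0, 0.983, -0.183, 0.0]
contact_force: [0.1, -0.2, -0.1]
width: 0.0429
gripper_force: 0.0
```

Emit:
servo_tool:
  moves:
    - {"dp": [0,0,0],"delta_rot": [0,0,0],"fingers": 0.5}
    - {"dp": [0,0,0],"delta_rot": [0,0,0],"fingers": 0.5}
    - {"dp": [0,0,0],"delta_rot": [0,0,0],"fingers": 0.5}
    - {"dp": [0,0,0],"delta_rot": [0,0,0],"fingers": 0.5}
    - {"dp": [0,0,0],"delta_rot": [0,0,0],"fingers": 0.5}

```text
clock: 19.1
position: [0.4271, 0.0251, 0.3845]
ee_rot: [-0.0, 0.983, -0.183, -0.0]
contact_force: [0.1, -0.1, -0.6]
width: 0.0425
gripper_force: 0.0
```

```bash
python3 -c "
from rig import manip
print(manip.sign_off())"
```

```text
the job is handed in; nothing more can be done
None
```

I turned the carousel until the empty hook clicked home over the tongue, let go of the knob, hung the loose basket upright on that hook, and handed the job in at about 19 s; the last pictures show it in place with the bystanders apparently undisturbed, but no verdict came back.

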